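# Fit the citrus press and bare its lime reamer

## Task

Get the citrus press ready for limes: thread the steel pulp sieve down over the drive spindle until it lies flat on the jug, then set the two reamers, green with its orange cap still on it, together down over the same spindle onto the sieve. Then lift the orange cap alone, leaving the green lime reamer fully seated and undisturbed, and finish while holding the cap up in the gripper, upright and still, about a hand's breadth above the green reamer. Leave the jars, mill, salt shaker and limes about where they are.

Things in the scene. Friction and masses are not known exactly. Their poses are not given: they have to be found in the camera images.
- spindle_tip (a point): Tip of the citrus press's upright drive spindle: steel hexagonal post, 12 mm across corners, last 8 mm tapering to 4 mm. It stands in the middle of a grey jug (100 mm wide; spout; side handle reaching 86 mm from the axis) on a white motor foot; the press is fixed. z up; the tip is 146 mm above the table, 41 mm above the jug's rim
- jug_rim (a point): Centre of the jug's open mouth, on the spindle's axis, level with the rim (105 mm above the table; mouth 94 mm wide). Seated, the sieve's chimney centre is 11.5 mm above this point and the green collar's centre 13 mm above it
- sieve_chimney (a point): Loose steel sieve, 90 g: flat slotted plate 98 mm wide, 3 mm thick; under it a locating skirt 86 mm wide, 6 mm deep (goes inside the jug's mouth), standing on the table; on it a white chimney 30 mm wide, 17 mm tall to grip, with a 15.5 mm hole right through for the spindle. This point: chimney centre, 8.5 mm above the plate's top, 17.5 mm above the skirt's lower edge; z up
- lime_collar (a point): Green lime reamer (inner), 120 g: ribbed grip collar 66 mm wide, 20 mm tall, then a 46 mm step 6 mm tall and a cone; 49.5 mm high. Below: hollow 42 mm wide, 20 mm deep, then a blind 15.5 mm hole for the spindle. This point: collar centre, 10 mm above its lower edge; z up. Grip the collar with the tips near its lower edge; the cap rides loose on top, to 58 mm above that edge
- orange_skirt (a point): Orange reamer cap (outer), 60 g: hollow ribbed cone 38 mm tall, open below, with a straight skirt 56 mm wide, 16 mm tall at its foot. Nested over the green step with 2 mm play, not locked, its lower edge on the green collar's top (which juts 5 mm all round). This point: skirt centre, 8 mm above its lower edge, 18 mm above the collar's centre when nested; z up
- lime_a: lime, 57x46x45 mm, lying loose on the table; leave it; origin at its underside
- lime_b: lime, 53x46x48 mm, lying loose on the table; leave it; origin at its underside
- jam_jar: jam jar with yellow lid, 71 mm wide, 110 mm tall, standing loose; leave it; origin at its underside
- spice_jar: spice jar with yellow cap, 45 mm wide, 100 mm tall, standing loose; leave it; origin at its underside
- pepper_mill: dark wooden pepper mill, 58 mm wide, 170 mm tall, standing loose; leave it; origin at its underside
- spice_jar_b: spice jar with red cap, 47 mm wide, 97 mm tall, standing loose; leave it; origin at its underside
- salt_shaker: glass salt shaker with grey top, 44 mm wide, 90 mm tall, standing loose; leave it; origin at its underside

How it is judged (in metres and radians):
On the way, in this order (a step that is already met when the one before it is completed fails the run):
1. the sieve is threaded on the spindle, flat on the jug (distance between sieve_chimney and jug_rim below 0.0145 m and horizontal distance between sieve_chimney and jug_rim below 0.004 m and angle between sieve_chimney's own z axis and vertical below 0.06 rad), for 0.2 s.
2. the green reamer is seated on the spindle with the orange cap still nested on it, both let go (distance between lime_collar and jug_rim below 0.016 m and horizontal distance between lime_collar and jug_rim below 0.004 m and angle between lime_collar's own z axis and vertical below 0.06 rad and z of orange_skirt in the frame of lime_collar below 0.021 m and horizontal distance between orange_skirt and lime_collar below 0.005 m and contact force between the fingers and lime_reamer below 0.1 N), for 0.2 s.
At the end, for the whole second after the job is handed in: Sieve flat on the jug, green reamer flat on it and untouched: within 4 mm of the spindle's axis, 3 mm of full depth, 0.06 rad of level. Orange cap gripped, still, within 0.3 rad of upright, 60 mm or more above its nested height, carried by nothing else (all of step 1 and distance between lime_collar and jug_rim below 0.016 m and horizontal distance between lime_collar and jug_rim below 0.004 m and angle between lime_collar's own z axis and vertical below 0.06 rad and contact force between the arm and lime_reamer below 0.1 N and z of orange_skirt in the frame of lime_collar above 0.078 m and angle between orange_skirt's own z axis and vertical below 0.3 rad and contact force between the fingers and orange_cap above 1 N and contact force between orange_cap and lime_reamer below 0.05 N and contact force between orange_cap and juicer below 0.05 N and linear speed of orange_cap below 0.03 m/s and linear speed of lime_reamer below 0.02 m/s); the arm keeps its last pose, push and grip.
It fails at once if the orange cap came off the green reamer while that was not fully seated on the spindle, or the green reamer was pulled up with it (distance between orange_skirt and lime_collar above 0.03 m and (distance between lime_collar and jug_rim above 0.019 m or angle between lime_collar's own z axis and vertical above 0.15 rad)).
It fails at once if a jar, mill, shaker or lime was knocked about (distance of any of lime_a, lime_b from where it was at the start of the episode above 0.04 m or distance of any of jam_jar, spice_jar, pepper_mill, spice_jar_b, salt_shaker from where it was at the start of the episode above 0.03 m).
It also fails if it takes over 58 s, if anything falls off the work surface, if the arm or the gripper's body presses on something with over 40 N, if the wrist force passes 120 N, or if a joint passes its speed limit or range.

## Robot

A 6-joint arm with a two-finger parallel gripper is mounted at the origin on the work surface; the furniture and walls round the work are solid. World frame = base frame: x ahead of the robot, y to its left, z up, the work surface at z = 0. Lengths are in mm, angles in rad, forces in N, time in s.
With the tool pointing down it reaches from about 275 to 1000 mm from the base axis. Payload 8.4 kg.
Tool frame: the origin (TCP) lies on the mounting face of the last link; the fingertips stand 173 mm ahead of it and the grasp point (between the pads) lies 155 mm ahead of it; z points along the fingers, y is the line along which they close (so a half turn about z gives the same grasp; the last joint's range is limited). The gripper opens to 85 mm and grips with 20 to 120 N. Pads are 22 mm wide; open, the fingers measure 114 mm over their backs; the gripper's body (76 mm by 85 mm) begins 54 mm behind the grasp point. The pads swing forward as they close: fully open they stand 13 mm farther back than shut.
Start: joints at [1.159, 0.353, 1.633, -0, 1.155, -0.002], TCP at [249.016, 573.255, 404.681] pointing down, gripper open.
Joint ranges: [-2.63, 2.63], [-0.92, 2.1], [0.06, 2.66], [-1.3, 4.44], [0, 2.69], [-3.02, 3.02]. Speed limits (rad/s): [2.22, 2.22, 2.79, 3.14, 3.14, 3.14].

## Interface

Orientations are given as a 3x3 rotation matrix whose columns are the frame's x, y, z axes.
In Python, from bench import robot gives the robot as it stands. The module is installed in compiled form; this text tells all that it offers.
- The arm moves only by the tool step_arm, never from a script. Its argument "motion" is a list of rows, each an object of numbers: "dx", "dy", "dz": the shift along the tool's x, y, z in mm; "wx", "wy", "wz": the turn, a rotation vector about the tool's x, y, z in degrees. In form: [{"dx": .., "dy": .., "dz": .., "wx": .., "wy": .., "wz": ..}, ...]. A call has 1 to 12 rows; each row is the pose to reach, as a shift and turn from the pose commanded when the call began, along the tool's axes at that moment; what a row does not reach only later rows make up. A row lasts 1/10 s, in which the tool goes at most 50 mm and 8.59 degrees, less where a joint would pass 70% of its speed; a pose out of reach is approached as far as the arm can. A call with a gripper value outside its range is refused whole. "grip" is the opening, from -1 (shut) to 1 (fully open), set as the call begins (left out, the last holds). The fingers move at their own pace and stop on an object; the grip force is fixed at half the most. Time passes only in rows, so rows that repeat a pose let the fingers close. It gives the time, the measured TCP pose, the force, the opening and the grip force at its end, in the units of the state.
- robot.observe(): the state, without advancing time (a new reading comes with each control period).
- robot.capture(name): name is "scene" or "top"; returns the picture (400x640x3 uint8, blue, green, red); there is no depth.
- robot.camera_info(name): a dict with "intrinsics" (3x3 intrinsics, pixels), "k1" (the pictures are not rectified: a ray, as slopes to the right and down, at radius r is drawn at 1 + k1 r^2 times it, then the intrinsics apply), "rvec" (rotation vector, rad) and "tvec" (3), from world to camera coordinates, as OpenCV has them. Camera axes: x right, y down, z forward; pixel columns grow to the right and rows downward; lengths in mm; the calibration is good to about 2 mm. A picture is of the moment at which its call begins. camera_info takes no time and is no camera call.
- robot.job_done(): hands the job in; it is judged then, once.
Trained networks look in the newest picture that a camera, given by its name, has taken for a name from the list of things; names that differ only in an ending like _2 or _b are one class to them, and where a whole thing is asked for, a point or a joint stands for the part that bears it (a point fixed in the world has none). Each returns a list of dicts, best first, with "p" (0 to 1); they miss things now and then, are a little off and sometimes report something else, mostly with a low value. They report only what shows in the picture. A call takes as long as a camera call.
- robot.spot_in(name, camera): "extent" ([centre column, centre row, width, height] in pixels, round what is visible of it).
- robot.outline_of(name, camera): "mask" (400x640 bool, what is visible of it) and "extent" ([centre column, centre row, width, height] in pixels, round what is visible of it).
The state is a dict: "time": time; "q": joint angles; "dq": joint speeds; "joint_efforts": joint torques, N m; "ee_pos": TCP position; "eef_rot": TCP orientation; "contact_force": force on the tool from outside, world axes, zero at the start; "torque": the same for the moment, N m; "grip_width": finger opening in mm; "gripper_force": force on a finger pad.
Only numpy, scipy, OpenCV 4.12 (cv2) and the standard library are available. Lean on these libraries where they do the work, as an engineer would, in place of code of your own. Each camera call takes 0.05 s, during which the arm holds its last target. There are 200 camera calls.

## Working session

There is one attempt and no reset: what is moved stays moved. The work goes in short steps, Python scripts to look and compute and a tool call to move; the robot and the scene stay as the last step left them, time stands still between calls to the robot, and variables do not carry over. Pictures are saved under pics/ and viewed, at most 11 in all, crops included, and the job is handed in when it is done.

Besides the shell and the picture viewer there is one more tool, called as name(argument=value, ...) on one line, values as JSON. step_arm: Moves the arm, as the interface text tells. Its arguments: {"type":"object","properties":{"motion":{"type":"array","items":{"type":"object","properties":{"dx":{"type":"number"},"dy":{"type":"number"},"dz":{"type":"number"},"wx":{"type":"number"},"wy":{"type":"number"},"wz":{"type":"number"}}}},"grip":{"type":"number"}},"required":["motion"]}

```bash
mkdir -p pics; cat > h.py <<'E'
import numpy as np, cv2
from bench import robot
def cam(n):
    c=robot.camera_info(n); K=np.array(c["intrinsics"],float).reshape(3,3); R=cv2.Rodrigues(np.array(c["rvec"],float))[0]; t=np.array(c["tvec"],float).ravel()
    return K,float(c["k1"]),R,t
def ray(n,u,v):
    K,k1,R,t=cam(n)
    d=cv2.undistortPointsIter(np.array([[[u,v]]],float),K,np.array([k1,0,0,0.]),None,None,(3,100,1e-12)).ravel()
    return -R.T@t, R.T@np.array([d[0],d[1],1])
def at_z(n,u,v,z):
    o,d=ray(n,u,v); return o+d*(z-o[2])/d[2]
def proj(n,P):
    K,k1,R,t=cam(n)
    return cv2.projectPoints(np.atleast_2d(np.array(P,float)),cv2.Rodrigues(R)[0],t,K,np.array([k1,0,0,0.]))[0].reshape(-1,2)
E
python3 - <<'E'
from h import *
for n in ("scene","top"):
    im=robot.capture(n); cv2.imwrite(f"pics/{n}0.png",im)
    K,k1,R,t=cam(n); print(n,K[0,0],k1,-R.T@t,R[2])
    for o in ("spindle_tip","jug_rim","sieve_chimney","lime_collar","orange_skirt","lime_a","jam_jar","spice_jar","pepper_mill","salt_shaker"):
        try: print(o,[(round(r["p"],2),np.round(r["extent"]).tolist()) for r in robot.spot_in(o,n)][:3])
        except Exception as e: print(o,e)
s=robot.observe(); print(s["time"],s["ee_pos"],s["eef_rot"])
E
```

```text
scene 376.6535529324486 -0.044740481877995814 [-24.97434299 289.52266151 684.17665636] [ 0.59274529 -0.40028131 -0.69887616]
spindle_tip [(0.96, [272.0, 225.0, 48.0, 66.0])]
jug_rim [(0.66, [272.0, 225.0, 52.0, 65.0]), (0.4, [198.0, 244.0, 43.0, 58.0])]
sieve_chimney [(0.76, [400.0, 214.0, 39.0, 31.0])]
lime_collar [(0.74, [221.0, 311.0, 34.0, 30.0])]
orange_skirt [(0.81, [219.0, 302.0, 32.0, 27.0])]
lime_a [(0.91, [349.0, 249.0, 21.0, 23.0]), (0.66, [288.0, 283.0, 23.0, 21.0])]
jam_jar [(0.74, [196.0, 244.0, 40.0, 54.0])]
spice_jar [(0.78, [350.0, 177.0, 26.0, 42.0]), (0.6, [228.0, 219.0, 23.0, 42.0])]
pepper_mill [(0.93, [381.0, 165.0, 23.0, 64.0]), (0.24, [351.0, 176.0, 24.0, 39.0])]
salt_shaker [(0.68, [441.0, 191.0, 22.0, 32.0])]
top 476.2584892898638 -0.059457900583405644 [ 215.4111539    46.82976942 1214.53522134] [ 0.23056431 -0.10814907 -0.96702838]
spindle_tip [(0.77, [276.0, 220.0, 46.0, 55.0])]
jug_rim [(0.85, [276.0, 218.0, 46.0, 57.0])]
sieve_chimney [(0.66, [401.0, 207.0, 35.0, 36.0])]
lime_collar [(0.48, [238.0, 295.0, 11.0, 19.0])]
orange_skirt [(0.86, [230.0, 292.0, 27.0, 22.0])]
lime_a [(0.81, [289.0, 276.0, 17.0, 20.0]), (0.51, [344.0, 246.0, 19.0, 19.0]), (0.15, [239.0, 207.0, 22.0, 24.0])]
jam_jar [(0.67, [209.0, 237.0, 32.0, 36.0]), (0.51, [360.0, 167.0, 21.0, 33.0]), (0.35, [229.0, 292.0, 22.0, 24.0])]
spice_jar [(0.84, [360.0, 166.0, 19.0, 31.0]), (0.73, [238.0, 209.0, 22.0, 24.0])]
pepper_mill [(0.66, [388.0, 160.0, 27.0, 40.0])]
salt_shaker [(0.72, [444.0, 191.0, 23.0, 22.0])]
1.1 [249.00627329 573.2525477  404.69403008] [[-9.17190673e-01  3.98448576e-01 -2.42607399e-05]
 [ 3.98448576e-01  9.17190674e-01  1.57543176e-05]
 [ 2.85290098e-05  4.78305595e-06 -1.00000000e+00]]
```

View pics/scene0.png

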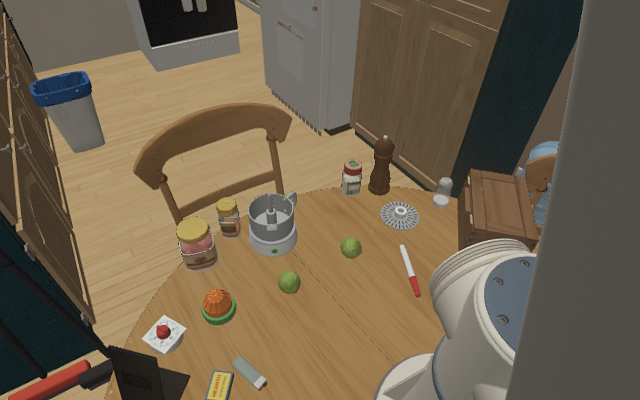

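View pics/top0.png

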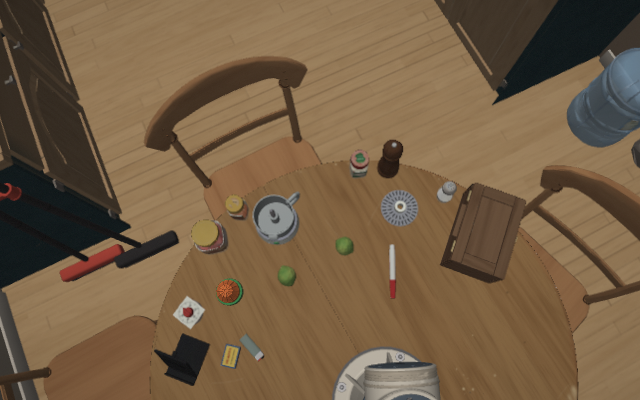

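The scene view shows the press at (272,225), the sieve at (400,214) and the capped reamer at (219,305). The top view shows them at (276,220), (401,207) and (230,292). Next I'll refine these with model fits and enlarged crops.

```bash
cat >> h.py <<'E'
def circ(x,y,z,r,n=60):
    a=np.linspace(0,2*np.pi,n,endpoint=False); return np.c_[x+r*np.cos(a),y+r*np.sin(a),np.full(n,z)]
S=8
def hull_mask(n,P,box):
    p=(proj(n,P)-box[:2]+0.5)*S
    m=np.zeros((box[3]*S,box[2]*S),np.uint8); cv2.fillConvexPoly(m,cv2.convexHull(p.astype(np.float32)).round().astype(np.int32),1); return m
def fit(n,mask,rings,x0):
    """rings: [(z,r)..]; finds xy making the hull's overlap with the mask best"""
    from scipy.optimize import minimize
    ys,xs=np.nonzero(mask); b=np.array([xs.min()-12,ys.min()-12,np.ptp(xs)+25,np.ptp(ys)+25])
    M=np.kron(mask[b[1]:b[1]+b[3],b[0]:b[0]+b[2]].astype(np.uint8),np.ones((S,S),np.uint8))
    def f(p):
        H=hull_mask(n,np.vstack([circ(p[0],p[1],z,r) for z,r in rings]),b); return 1-(H&M).sum()/(H|M).sum()
    r=minimize(f,x0,method="Nelder-Mead",options=dict(initial_simplex=np.array(x0)+[[0,0],[8,0],[0,8]],xatol=.1,fatol=1e-5)); return r.x,1-r.fun
def best(o,n): 
    r=robot.outline_of(o,n); return r[0]["mask"] if r else None
E
cat > m.py <<'E'
from h import *
out=[]
im={n:robot.capture(n) for n in ("scene","top")}
row=[]
for n in im:
    m=best("sieve_chimney",n); ys,xs=np.nonzero(m)
    x0=at_z(n,xs.mean(),ys.mean(),8)[:2]; print(n,"sieve",fit(n,m,[(6,49),(9,49),(26,15)],x0),m.sum())
    mo=best("orange_skirt",n); mg=best("lime_collar",n); u=mo|(mg if mg is not None else False); ys,xs=np.nonzero(u)
    x0=at_z(n,xs.mean(),ys.mean(),25)[:2]; print(n,"ream",fit(n,u,[(0,33),(20,33),(36,28),(58,4)],x0),mo.sum(),u.sum())
    ys,xs=np.nonzero(mo); print(n,"orange",fit(n,mo,[(20,28),(36,28),(58,4)],x0))
    mj=best("jug_rim",n); ys,xs=np.nonzero(mj); x0=at_z(n,xs.mean(),ys.mean(),60)[:2]
    print(n,"jug",fit(n,mj,[(0,50),(105,50)],x0))
    for c in ((272,225),(400,214),(219,306)) if n=="scene" else ((276,218),(401,207),(230,292)):
        p=im[n][c[1]-36:c[1]+36,c[0]-33:c[0]+33]; row.append(cv2.resize(p,None,fx=4,fy=4,interpolation=cv2.INTER_CUBIC))
cv2.imwrite("pics/c1.png",np.vstack([np.hstack(row[:3]),np.hstack(row[3:])]))
for o in ("lime_a","jam_jar","spice_jar","pepper_mill","salt_shaker"):
    for r in robot.spot_in(o,"scene"):
        if r["p"]>.5: e=r["extent"]; print(o,at_z("scene",e[0],e[1]+e[3]/2-6,0)[:2].round())
E
python3 m.py
```

```text
scene sieve (array([ 409.30582463, -255.9176331 ]), np.float64(0.9257577638649948)) 817
scene ream (array([401.81166858, 229.96856939]), np.float64(0.926731600102368)) 643 983
scene orange (array([402.77042728, 229.23735554]), np.float64(0.9183988199007643))
scene jug (array([510.2674338 ,  49.05915601]), np.float64(0.9069670982568242))
top sieve (array([507.29564432,  50.71178945]), np.float64(0.6227273920921561)) 1785
top ream (array([404.52139462, 230.40041548]), np.float64(0.8424994762204064)) 456 503
top orange (array([403.13570282, 229.3447993 ]), np.float64(0.9414288127005573))
top jug (array([506.84091702,  48.20144862]), np.float64(0.8991678485381815))
lime_a [381. -81.]
lime_a [373.  88.]
jam_jar [536. 231.]
spice_jar [ 551. -209.]
spice_jar [577. 135.]
spice_jar [ 385. -391.]
spice_jar [375. -80.]
pepper_mill [ 505. -279.]
salt_shaker [ 378. -387.]
```

View pics/c1.png

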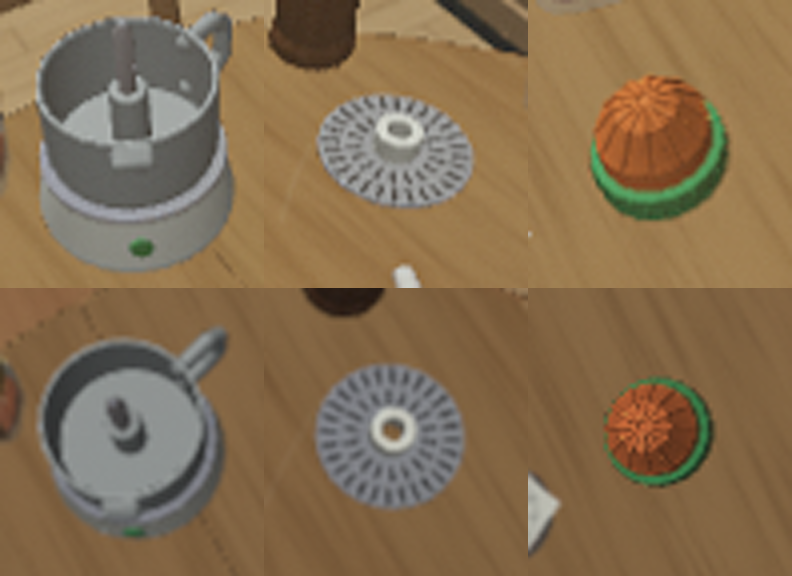

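The crops show the press tip at about scene (269,194) and top (271.5,210), and the chimney mouth at about scene (400.8,210) and top (400,206). I'll turn these into positions and refine on the edges.

```bash
cat >> h.py <<'E'
def edgefit(n,im,rings,x0,rng=6,step=.5):
    g=cv2.GaussianBlur(im.astype(np.float32),(0,0),.8)
    G=np.sqrt((cv2.Sobel(g,cv2.CV_32F,1,0)**2+cv2.Sobel(g,cv2.CV_32F,0,1)**2).sum(2))
    bestv=(-1,)
    for dx in np.arange(-rng,rng+.1,step):
        for dy in np.arange(-rng,rng+.1,step):
            p=proj(n,np.vstack([circ(x0[0]+dx,x0[1]+dy,z,r,90) for z,r in rings])).astype(np.float32)
            v=cv2.remap(G,p[None,:,0],p[None,:,1],cv2.INTER_LINEAR).mean()
            if v>bestv[0]: bestv=(v,x0[0]+dx,x0[1]+dy)
    return np.round(bestv,1)
E
python3 - <<'E'
from h import *
im={n:cv2.imread(f"pics/{n}0.png") for n in ("scene","top")}
for n,t,c in (("scene",(268.8,194.2),(400.6,209.9)),("top",(271.3,210.1),(399.9,206.1))):
    print(n,"tip",at_z(n,*t,146)[:2],"chim",at_z(n,*c,26)[:2])
    print(" rim",edgefit(n,im[n],[(105,50)],(509,49)),"rim in/out",edgefit(n,im[n],[(105,50),(105,47)],(509,49)))
    print(" sieve",edgefit(n,im[n],[(9,49)],(410,-256)), "chim",edgefit(n,im[n],[(26,15)],(410,-256)))
    print(" collar",edgefit(n,im[n],[(20,33)],(403,230)),edgefit(n,im[n],[(0,33)],(403,230)))
E
```

```text
scene tip [511.25015205  49.12364057] chim [ 407.73709843 -255.09415856]
 rim [246.2 510.5  46. ] rim in/out [235.  510.   47.5]
 sieve [ 192.7  407.5 -254.5] chim [ 303.8  408.  -254.5]Traceback (most recent call last):
  File "<stdin>", line 7, in <module>
  File "h.py", line 37, in edgefit
    p=proj(n,np.vstack([circ(x0[0]+dx,x0[1]+dy,z,r,90) for z,r in rings])).astype(np.float32)
      ~~~~^^^^^^^^^^^^^^^^^^^^^^^^^^^^^^^^^^^^^^^^^^^^^^^^^^^^^^^^^^^^^^^^
  File "h.py", line 13, in proj
    K,k1,R,t=cam(n)
             ~~~^^^
  File "h.py", line 4, in cam
    c=robot.camera_info(n); K=np.array(c["intrinsics"],float).reshape(3,3); R=cv2.Rodrigues(np.array(c["rvec"],float))[0]; t=np.array(c["tvec"],float).ravel()
ValueError: time passes only in moves, steps and waits
```

```bash
sed -i 's/^def cam(n):/from functools import lru_cache\n@lru_cache(None)\ndef cam(n):/' h.py
python3 - <<'E'
from h import *
im={n:cv2.imread(f"pics/{n}0.png") for n in ("scene","top")}
for n,t,c in (("scene",(268.8,194.2),(400.6,209.9)),("top",(271.3,210.1),(399.9,206.1))):
    print(n,"tip",at_z(n,*t,146)[:2],"chim",at_z(n,*c,26)[:2])
    print(" rim",edgefit(n,im[n],[(105,50)],(509,49)),"rim in/out",edgefit(n,im[n],[(105,50),(105,47)],(509,49)))
    print(" sieve",edgefit(n,im[n],[(9,49)],(410,-256)), "chim",edgefit(n,im[n],[(26,15)],(410,-256)))
    print(" collar",edgefit(n,im[n],[(20,33)],(403,230)),edgefit(n,im[n],[(0,33)],(403,230)))
print(robot.observe()["time"])
E
```

```text
scene tip [511.25015205  49.12364057] chim [ 407.73709843 -255.09415856]
 rim [246.2 510.5  46. ] rim in/out [235.  510.   47.5]
 sieve [ 192.7  407.5 -254.5] chim [ 303.8  408.  -254.5]
 collar [171.  403.5 230. ] [211.4 405.  230. ]
top tip [510.5558914   48.43622462] chim [ 407.3717637  -253.52675975]
 rim [193.3 508.5  53. ] rim in/out [205.4 509.   49. ]
 sieve [ 163.6  408.  -254. ] chim [ 316.3  408.5 -254.5]
 collar [177.8 400.5 228. ] [175.9 403.  230.5]
1.85
```

step_arm(motion=[{"dx": -475.4,"dy": -695.4},{"dx": -475.4,"dy": -695.4},{"dx": -475.4,"dy": -695.4},{"dx": -475.4,"dy": -695.4},{"dx": -475.4,"dy": -695.4},{"dx": -475.4,"dy": -695.4},{"dx": -475.4,"dy": -695.4},{"dx": -475.4,"dy": -695.4},{"dx": -475.4,"dy": -695.4},{"dx": -475.4,"dy": -695.4},{"dx": -475.4,"dy": -695.4},{"dx": -475.4,"dy": -695.4}], grip=0.5)

```text
invalid input at $.motion[0]: expected keys dx, dy, dz, wx, wy, wz
```

step_arm(motion=[{"dx": -475.4,"dy": -695.4,"dz": 0,"wx": 0,"wy": 0,"wz": 0},{"dx": -475.4,"dy": -695.4,"dz": 0,"wx": 0,"wy": 0,"wz": 0},{"dx": -475.4,"dy": -695.4,"dz": 0,"wx": 0,"wy": 0,"wz": 0},{"dx": -475.4,"dy": -695.4,"dz": 0,"wx": 0,"wy": 0,"wz": 0},{"dx": -475.4,"dy": -695.4,"dz": 0,"wx": 0,"wy": 0,"wz": 0},{"dx": -475.4,"dy": -695.4,"dz": 0,"wx": 0,"wy": 0,"wz": 0},{"dx": -475.4,"dy": -695.4,"dz": 0,"wx": 0,"wy": 0,"wz": 0},{"dx": -475.4,"dy": -695.4,"dz": 0,"wx": 0,"wy": 0,"wz": 0},{"dx": -475.4,"dy": -695.4,"dz": 0,"wx": 0,"wy": 0,"wz": 0},{"dx": -475.4,"dy": -695.4,"dz": 0,"wx": 0,"wy": 0,"wz": 0},{"dx": -475.4,"dy": -695.4,"dz": 0,"wx": 0,"wy": 0,"wz": 0},{"dx": -475.4,"dy": -695.4,"dz": 0,"wx": 0,"wy": 0,"wz": 0}], grip=0.5)

```text
time: 3.05
ee_pos: [362.1, -18.0, 405.2]
eef_rot: [[-0.917, 0.398, 0.002], [0.398, 0.917, -0.0], [-0.002, 0.001, -1.0]]
contact_force: [1.3, -0.3, -1.2]
grip_width: 64.2
gripper_force: 0.0
```

step_arm(motion=[{"dx": -136,"dy": -198,"dz": 0,"wx": 0,"wy": 0,"wz": 0},{"dx": -136,"dy": -198,"dz": 0,"wx": 0,"wy": 0,"wz": 0},{"dx": -136,"dy": -198,"dz": 0,"wx": 0,"wy": 0,"wz": 0},{"dx": -136,"dy": -198,"dz": 0,"wx": 0,"wy": 0,"wz": 0},{"dx": -136,"dy": -198,"dz": 0,"wx": 0,"wy": 0,"wz": 0},{"dx": -136,"dy": -198,"dz": 0,"wx": 0,"wy": 0,"wz": 0},{"dx": -136,"dy": -198,"dz": 0,"wx": 0,"wy": 0,"wz": 0}])

```text
time: 3.75
ee_pos: [407.9, -252.4, 404.4]
eef_rot: [[-0.916, 0.4, -0.001], [0.4, 0.916, 0.001], [0.001, 0.0, -1.0]]
contact_force: [0.0, 1.1, -0.4]
grip_width: 64.3
gripper_force: 0.0
```

step_arm(motion=[{"dx": -0.8,"dy": -1.7,"dz": 50,"wx": 0,"wy": 0,"wz": 0},{"dx": -0.8,"dy": -1.7,"dz": 100,"wx": 0,"wy": 0,"wz": 0},{"dx": -0.8,"dy": -1.7,"dz": 140,"wx": 0,"wy": 0,"wz": 0},{"dx": -0.8,"dy": -1.7,"dz": 170,"wx": 0,"wy": 0,"wz": 0},{"dx": -0.8,"dy": -1.7,"dz": 185,"wx": 0,"wy": 0,"wz": 0},{"dx": -0.8,"dy": -1.7,"dz": 185,"wx": 0,"wy": 0,"wz": 0},{"dx": -0.8,"dy": -1.7,"dz": 185,"wx": 0,"wy": 0,"wz": 0}])

```text
time: 4.45
ee_pos: [408.3, -252.9, 220.2]
eef_rot: [[-0.918, 0.397, -0.0], [0.397, 0.918, 0.0], [0.0, 0.0, -1.0]]
contact_force: [0.7, 0.1, -0.5]
grip_width: 63.9
gripper_force: 0.0
```

```bash
python3 - <<'E'
from h import *
s=robot.observe(); print(s["ee_pos"],s["eef_rot"])
r=[]
for n in ("scene","top"):
    im=robot.capture(n); c=proj(n,[408,-254,60])[0].astype(int); r.append(cv2.resize(im[c[1]-45:c[1]+55,c[0]-50:c[0]+50],None,fx=4,fy=4,interpolation=cv2.INTER_CUBIC))
cv2.imwrite("pics/g1.png",np.hstack(r))
E
```

```text
[ 408.30057527 -252.86306055  220.17256767] [[-9.17621907e-01  3.97454378e-01 -2.29529126e-04]
 [ 3.97454327e-01  9.17621927e-01  2.38398815e-04]
 [ 3.05373612e-04  1.27532631e-04 -9.99999945e-01]]
```

View pics/g1.png

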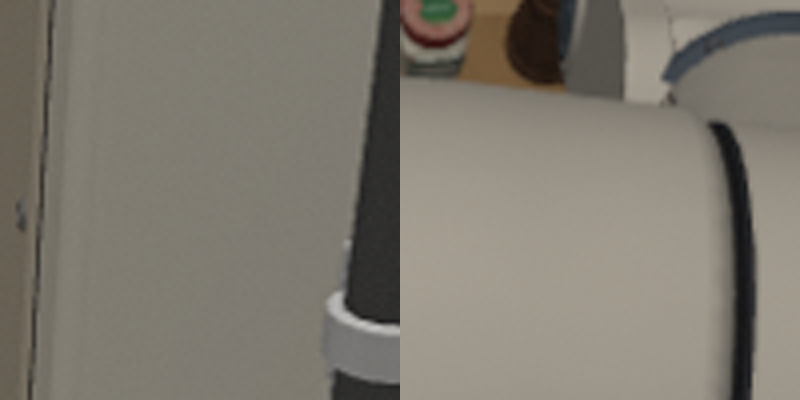

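The arm hides the sieve in both views, so I'll go by the numbers here.

step_arm(motion=[{"dx": -0.3,"dy": -1.4,"dz": 15,"wx": 0,"wy": 0,"wz": 0},{"dx": -0.3,"dy": -1.4,"dz": 28,"wx": 0,"wy": 0,"wz": 0},{"dx": -0.3,"dy": -1.4,"dz": 36,"wx": 0,"wy": 0,"wz": 0},{"dx": -0.3,"dy": -1.4,"dz": 36,"wx": 0,"wy": 0,"wz": 0},{"dx": -0.3,"dy": -1.4,"dz": 36,"wx": 0,"wy": 0,"wz": 0}])

```text
time: 5.05
ee_pos: [407.9, -255.0, 183.7]
eef_rot: [[-0.917, 0.398, -0.0], [0.398, 0.917, 0.0], [0.0, 0.0, -1.0]]
contact_force: [0.2, -0.2, 0.6]
grip_width: 64.0
gripper_force: 0.0
```

step_arm(motion=[{"dx": 0,"dy": 0,"dz": 0,"wx": 0,"wy": 0,"wz": 0},{"dx": 0,"dy": 0,"dz": 0,"wx": 0,"wy": 0,"wz": 0},{"dx": 0,"dy": 0,"dz": 0,"wx": 0,"wy": 0,"wz": 0},{"dx": 0,"dy": 0,"dz": 0,"wx": 0,"wy": 0,"wz": 0},{"dx": 0,"dy": 0,"dz": 0,"wx": 0,"wy": 0,"wz": 0},{"dx": 0,"dy": 0,"dz": 0,"wx": 0,"wy": 0,"wz": 0},{"dx": 0,"dy": 0,"dz": 0,"wx": 0,"wy": 0,"wz": 0}], grip=-1)

```text
time: 5.75
ee_pos: [408.0, -255.2, 184.4]
eef_rot: [[-0.917, 0.399, 0.001], [0.399, 0.917, -0.0], [-0.001, -0.0, -1.0]]
contact_force: [-2.3, 1.1, 7.7]
grip_width: 27.8
gripper_force: 58.5
```

step_arm(motion=[{"dx": 0,"dy": 0,"dz": -15,"wx": 0,"wy": 0,"wz": 0},{"dx": 0,"dy": 0,"dz": -45,"wx": 0,"wy": 0,"wz": 0},{"dx": 0,"dy": 0,"dz": -85,"wx": 0,"wy": 0,"wz": 0},{"dx": 0,"dy": 0,"dz": -125,"wx": 0,"wy": 0,"wz": 0},{"dx": 0,"dy": 0,"dz": -155,"wx": 0,"wy": 0,"wz": 0},{"dx": 0,"dy": 0,"dz": -170,"wx": 0,"wy": 0,"wz": 0},{"dx": 0,"dy": 0,"dz": -170,"wx": 0,"wy": 0,"wz": 0},{"dx": 0,"dy": 0,"dz": -170,"wx": 0,"wy": 0,"wz": 0}])

```text
time: 6.55
ee_pos: [407.6, -254.9, 353.4]
eef_rot: [[-0.917, 0.398, 0.0], [0.398, 0.917, -0.0], [-0.0, -0.0, -1.0]]
contact_force: [-0.4, -0.1, -1.8]
grip_width: 27.6
gripper_force: 59.5
```

step_arm(motion=[{"dx": 1.5,"dy": 18,"dz": 0,"wx": 0,"wy": 0,"wz": 0},{"dx": 4.5,"dy": 55,"dz": 0,"wx": 0,"wy": 0,"wz": 0},{"dx": 8,"dy": 97,"dz": 0,"wx": 0,"wy": 0,"wz": 0},{"dx": 11.5,"dy": 140,"dz": 0,"wx": 0,"wy": 0,"wz": 0},{"dx": 15,"dy": 183,"dz": 0,"wx": 0,"wy": 0,"wz": 0},{"dx": 18.6,"dy": 226,"dz": 0,"wx": 0,"wy": 0,"wz": 0},{"dx": 22,"dy": 266,"dz": 0,"wx": 0,"wy": 0,"wz": 0},{"dx": 24.6,"dy": 298,"dz": 0,"wx": 0,"wy": 0,"wz": 0},{"dx": 26,"dy": 314,"dz": 0,"wx": 0,"wy": 0,"wz": 0},{"dx": 26.4,"dy": 319.3,"dz": 0,"wx": 0,"wy": 0,"wz": 0},{"dx": 26.4,"dy": 319.3,"dz": 0,"wx": 0,"wy": 0,"wz": 0},{"dx": 26.4,"dy": 319.3,"dz": 0,"wx": 0,"wy": 0,"wz": 0}])

```text
time: 7.75
ee_pos: [510.4, 47.3, 353.2]
eef_rot: [[-0.917, 0.399, -0.001], [0.399, 0.917, -0.001], [0.001, -0.001, -1.0]]
contact_force: [0.2, -1.1, -1.0]
grip_width: 27.9
gripper_force: 59.5
```

```bash
python3 - <<'E'
from h import *
s=robot.observe(); print(s["ee_pos"])
r=[];e=s["ee_pos"]
for n in ("scene","top"):
    im=robot.capture(n); cv2.imwrite(f"pics/{n}1.png",im); c=proj(n,[510,49,170])[0].astype(int); print(c); r.append(cv2.resize(im[c[1]-50:c[1]+50,c[0]-50:c[0]+50],None,fx=4,fy=4,interpolation=cv2.INTER_CUBIC))
    z=e[2]-175 # plate top if gripped as planned
    print(n,"plate",edgefit(n,im,[(z,49)],e[:2]),fit(n,best("sieve_chimney",n),[(z,49),(z-3,49),(z+17,15)],e[:2]))
cv2.imwrite("pics/g2.png",np.hstack(r))
E
```

```text
[510.43549972  47.33132391 353.18372254]
[268 185]
scene plate [218.7 508.4  47.3] (array([510.62903   ,  47.25601228]), np.float64(0.7969474786772408))
[269 207]Traceback (most recent call last):
  File "<stdin>", line 7, in <module>
  File "h.py", line 26, in fit
    ys,xs=np.nonzero(mask); b=np.array([xs.min()-12,ys.min()-12,np.ptp(xs)+25,np.ptp(ys)+25])
          ~~~~~~~~~~^^^^^^
    return _wrapfunc(a, 'nonzero')
    return _wrapit(obj, method, *args, **kwds)
    result = getattr(arr, method)(*args, **kwds)
ValueError: Calling nonzero on 0d arrays is not allowed. Use np.atleast_1d(scalar).nonzero() instead.
```

```bash
python3 - <<'E'
from h import *
im=cv2.imread("pics/scene1.png"); a=im[140:240,218:318]; f=6
A=cv2.resize(a,None,fx=4,fy=4,interpolation=cv2.INTER_CUBIC); B=A.copy()
for P,c in ((circ(510.4,47.3,178.2,49),(0,0,255)),(circ(510.4,47.3,195.2,15),(255,0,0)),(circ(510.5,48.6,105,50),(0,255,0))):
    p=((proj("scene",P)-[218,140]+.5)*4).astype(int); cv2.polylines(B,[p],True,c,1)
cv2.imwrite("pics/g2.png",np.hstack([A,B]))
E
```

```text
(no output)
```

View pics/g2.png

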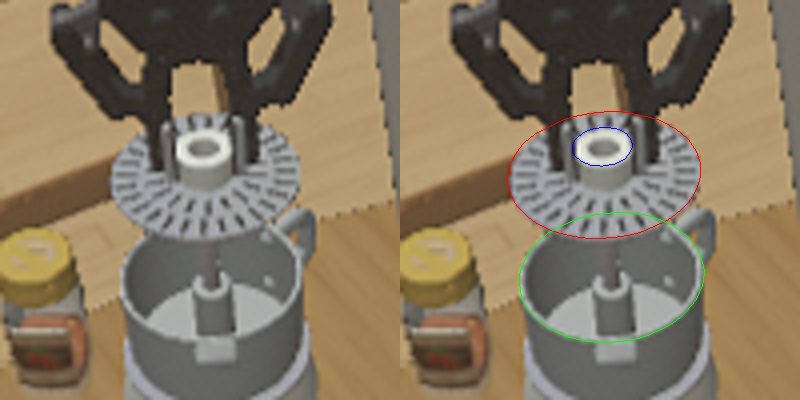

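The overlay shows the sieve sitting on the tool axis: the blue ring is on the chimney at (203,147) and the red ring is on the plate. The green ring matches the jug rim. So it's aligned, and I'll shift about 1 mm and lower.

step_arm(motion=[{"dx": 0.3,"dy": 1,"dz": 8,"wx": 0,"wy": 0,"wz": 0},{"dx": 0.3,"dy": 1,"dz": 16,"wx": 0,"wy": 0,"wz": 0},{"dx": 0.3,"dy": 1,"dz": 21,"wx": 0,"wy": 0,"wz": 0},{"dx": 0.3,"dy": 1,"dz": 26,"wx": 0,"wy": 0,"wz": 0},{"dx": 0.3,"dy": 1,"dz": 31,"wx": 0,"wy": 0,"wz": 0},{"dx": 0.3,"dy": 1,"dz": 36,"wx": 0,"wy": 0,"wz": 0},{"dx": 0.3,"dy": 1,"dz": 40,"wx": 0,"wy": 0,"wz": 0},{"dx": 0.3,"dy": 1,"dz": 40,"wx": 0,"wy": 0,"wz": 0}])

```text
time: 8.75
ee_pos: [510.8, 49.4, 313.1]
eef_rot: [[-0.917, 0.398, -0.001], [0.398, 0.917, -0.0], [0.001, -0.0, -1.0]]
contact_force: [-0.1, 0.1, -0.6]
grip_width: 27.5
gripper_force: 59.5
```

step_arm(motion=[{"dx": 0,"dy": -0.5,"dz": 6,"wx": 0,"wy": 0,"wz": 0},{"dx": 0,"dy": -0.5,"dz": 12,"wx": 0,"wy": 0,"wz": 0},{"dx": 0,"dy": -0.5,"dz": 18,"wx": 0,"wy": 0,"wz": 0},{"dx": 0,"dy": -0.5,"dz": 23,"wx": 0,"wy": 0,"wz": 0},{"dx": 0,"dy": -0.5,"dz": 27,"wx": 0,"wy": 0,"wz": 0},{"dx": 0,"dy": -0.5,"dz": 29,"wx": 0,"wy": 0,"wz": 0},{"dx": 0,"dy": -0.5,"dz": 29,"wx": 0,"wy": 0,"wz": 0}])

```text
time: 9.45
ee_pos: [510.8, 48.9, 284.4]
eef_rot: [[-0.917, 0.398, -0.0], [0.398, 0.917, -0.0], [0.0, -0.0, -1.0]]
contact_force: [-0.6, 0.2, -0.4]
grip_width: 27.6
gripper_force: 59.5
```

step_arm(motion=[{"dx": 0,"dy": 0,"dz": 1,"wx": 0,"wy": 0,"wz": 0},{"dx": 0,"dy": 0,"dz": 1.5,"wx": 0,"wy": 0,"wz": 0},{"dx": 0,"dy": 0,"dz": 1.5,"wx": 0,"wy": 0,"wz": 0}])

```text
time: 9.75
ee_pos: [511.1, 48.9, 283.5]
eef_rot: [[-0.917, 0.398, 0.001], [0.398, 0.917, 0.0], [-0.001, 0.0, -1.0]]
contact_force: [0.6, -1.5, 2.1]
grip_width: 27.6
gripper_force: 59.8
```

step_arm(motion=[{"dx": 0,"dy": 0,"dz": 0,"wx": 0,"wy": 0,"wz": 0},{"dx": 0,"dy": 0,"dz": 0,"wx": 0,"wy": 0,"wz": 0},{"dx": 0,"dy": 0,"dz": 0,"wx": 0,"wy": 0,"wz": 0},{"dx": 0,"dy": 0,"dz": -20,"wx": 0,"wy": 0,"wz": 0},{"dx": 0,"dy": 0,"dz": -60,"wx": 0,"wy": 0,"wz": 0},{"dx": 0,"dy": 0,"dz": -100,"wx": 0,"wy": 0,"wz": 0},{"dx": 0,"dy": 0,"dz": -120,"wx": 0,"wy": 0,"wz": 0},{"dx": 0,"dy": 0,"dz": -120,"wx": 0,"wy": 0,"wz": 0}], grip=0.5)

```text
time: 10.55
ee_pos: [511.7, 49.0, 406.3]
eef_rot: [[-0.917, 0.398, 0.006], [0.398, 0.917, 0.001], [-0.005, 0.003, -1.0]]
contact_force: [0.1, 0.8, -0.1]
grip_width: 64.0
gripper_force: 0.0
```

```bash
python3 - <<'E'
from h import *
im=robot.capture("scene"); A=cv2.resize(im[140:240,218:318],None,fx=4,fy=4,interpolation=cv2.INTER_CUBIC); B=A.copy()
for P,c in ((circ(510.6,48.5,108,49),(0,0,255)),(circ(510.6,48.5,125,15),(255,0,0))):
    p=((proj("scene",P)-[218,140]+.5)*4).astype(int); cv2.polylines(B,[p],True,c,1)
cv2.imwrite("pics/g3.png",np.hstack([A,B])); cv2.imwrite("pics/scene2.png",im)
print(edgefit("scene",im,[(108,49)],(510.6,48.5)),edgefit("scene",im,[(125,15)],(510.6,48.5)))
E
```

```text
[196.8 508.6  49.5] [306.3 511.1  50. ]
```

View pics/g3.png

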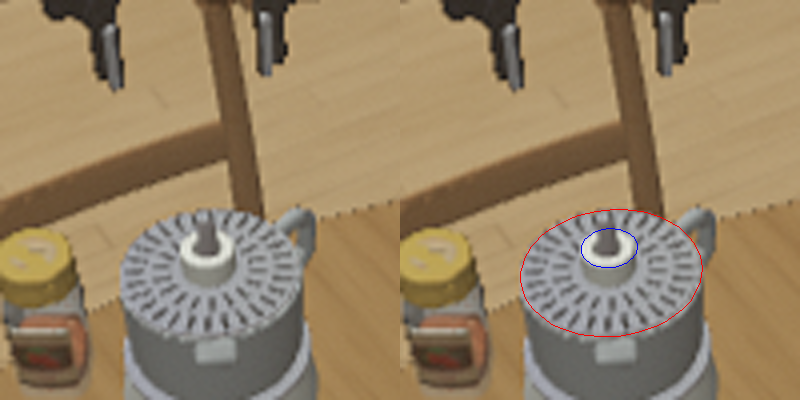

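The sieve is flat on the jug with the spindle through the chimney. On to the reamers.

step_arm(motion=[{"dx": 34,"dy": 24.5,"dz": 0,"wx": 0,"wy": 0,"wz": 0},{"dx": 69,"dy": 49,"dz": 0,"wx": 0,"wy": 0,"wz": 0},{"dx": 103,"dy": 73.5,"dz": 0,"wx": 0,"wy": 0,"wz": 0},{"dx": 137,"dy": 98,"dz": 0,"wx": 0,"wy": 0,"wz": 0},{"dx": 160,"dy": 114.5,"dz": 0,"wx": 0,"wy": 0,"wz": 0},{"dx": 171.3,"dy": 122.5,"dz": 0,"wx": 0,"wy": 0,"wz": 0},{"dx": 171.3,"dy": 122.5,"dz": 0,"wx": 0,"wy": 0,"wz": 0},{"dx": 171.3,"dy": 122.5,"dz": 0,"wx": 0,"wy": 0,"wz": 0}], grip=1)

```text
time: 11.4
ee_pos: [402.7, 229.1, 402.5]
eef_rot: [[-0.917, 0.398, -0.001], [0.398, 0.917, -0.001], [0.0, -0.001, -1.0]]
contact_force: [-0.3, 0.3, 0.1]
grip_width: 85.3
gripper_force: 0.0
```

```bash
python3 - <<'E'
from h import *
print(robot.observe()["ee_pos"])
for n in ("scene","top"):
    im=robot.capture(n); cv2.imwrite(f"pics/{n}3.png",im)
    for o in ("orange_skirt","lime_collar"):
        m=robot.outline_of(o,n)
        if m: m=m[0]["mask"]; print(n,o,m.sum(),fit(n,m,[(20,28),(36,28),(58,4)] if o[0]=="o" else [(0,33),(20,33)],(403,229)))
E
```

```text
[402.65053252 229.10413889 402.49692117]
scene orange_skirt 686 (array([403.58854909, 229.70810094]), np.float64(0.9575699984530729))
scene lime_collar 291 (array([400.4328483 , 230.06774145]), np.float64(0.2982407693182372))
top orange_skirt 291 (array([403., 229.]), np.float64(0.0))
top lime_collar 312 (array([403., 229.]), np.float64(0.0))
```

```bash
python3 - <<'E'
from h import *
for z in (230,234,238,242,246):
    print(z,(proj("scene",[[511.5+s*.398*34,49+s*.917*34,z] for s in (1,-1)])).round(1).tolist())
im=cv2.imread("pics/scene3.png"); c=proj("scene",[403,229.5,237])[0].astype(int); print(c)
cv2.imwrite("pics/g4.png",cv2.resize(im[c[1]-35:c[1]+75,c[0]-50:c[0]+50],None,fx=5,fy=5,interpolation=cv2.INTER_CUBIC))
for z in (228,234,240,246): print(z,(proj("scene",[[402.7+s*.398*44.5,229.3+s*.917*44.5,z] for s in (1,-1)])-c+[50,35]).round(1).tolist())
E
```

```text
230 [[248.2, 163.9], [283.2, 160.8]]
234 [[248.0, 162.3], [283.1, 159.2]]
238 [[247.8, 160.7], [283.0, 157.6]]
242 [[247.5, 159.0], [283.0, 155.9]]
246 [[247.3, 157.3], [282.9, 154.2]]
[195 232]
228 [[23.0, 42.4], [79.9, 36.2]]
234 [[22.0, 39.9], [79.4, 33.7]]
240 [[21.0, 37.4], [78.8, 31.2]]
246 [[20.0, 34.8], [78.2, 28.6]]
```

View pics/g4.png

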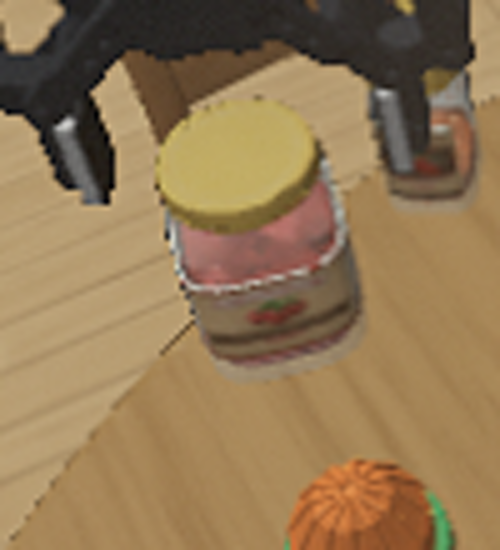

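Open fingertips are at crop (19,40.6) and (81,34.4), about 165–170 mm ahead of the TCP. TCP z ≈ 175.5 therefore puts them low on the collar without touching the table.

step_arm(motion=[{"dx": -0.3,"dy": 0.7,"dz": 50,"wx": 0,"wy": 0,"wz": 0},{"dx": -0.3,"dy": 0.7,"dz": 95,"wx": 0,"wy": 0,"wz": 0},{"dx": -0.3,"dy": 0.7,"dz": 130,"wx": 0,"wy": 0,"wz": 0},{"dx": -0.3,"dy": 0.7,"dz": 150,"wx": 0,"wy": 0,"wz": 0},{"dx": -0.3,"dy": 0.7,"dz": 155,"wx": 0,"wy": 0,"wz": 0},{"dx": -0.3,"dy": 0.7,"dz": 155,"wx": 0,"wy": 0,"wz": 0}])

```text
time: 12.3
ee_pos: [403.2, 229.8, 247.9]
eef_rot: [[-0.917, 0.399, -0.001], [0.399, 0.917, -0.001], [0.001, -0.001, -1.0]]
contact_force: [-0.5, -0.9, -0.3]
grip_width: 85.3
gripper_force: 0.0
```

step_arm(motion=[{"dx": 0,"dy": 0,"dz": 20,"wx": 0,"wy": 0,"wz": 0},{"dx": 0,"dy": 0,"dz": 40,"wx": 0,"wy": 0,"wz": 0},{"dx": 0,"dy": 0,"dz": 58,"wx": 0,"wy": 0,"wz": 0},{"dx": 0,"dy": 0,"dz": 68,"wx": 0,"wy": 0,"wz": 0},{"dx": 0,"dy": 0,"dz": 72,"wx": 0,"wy": 0,"wz": 0},{"dx": 0,"dy": 0,"dz": 72,"wx": 0,"wy": 0,"wz": 0},{"dx": 0,"dy": 0,"dz": 72,"wx": 0,"wy": 0,"wz": 0}])

```text
time: 13.0
ee_pos: [403.5, 230.3, 177.0]
eef_rot: [[-0.917, 0.398, 0.001], [0.398, 0.917, 0.001], [-0.001, 0.001, -1.0]]
contact_force: [0.3, -0.4, -0.1]
grip_width: 85.7
gripper_force: 0.0
```

step_arm(motion=[{"dx": 0,"dy": 0,"dz": 0,"wx": 0,"wy": 0,"wz": 0},{"dx": 0,"dy": 0,"dz": 0,"wx": 0,"wy": 0,"wz": 0},{"dx": 0,"dy": 0,"dz": 0,"wx": 0,"wy": 0,"wz": 0},{"dx": 0,"dy": 0,"dz": 0,"wx": 0,"wy": 0,"wz": 0},{"dx": 0,"dy": 0,"dz": 0,"wx": 0,"wy": 0,"wz": 0},{"dx": 0,"dy": 0,"dz": 0,"wx": 0,"wy": 0,"wz": 0}], grip=-1)

```text
time: 13.6
ee_pos: [403.4, 230.3, 177.8]
eef_rot: [[-0.917, 0.398, 0.001], [0.398, 0.917, 0.001], [-0.001, 0.001, -1.0]]
contact_force: [-3.4, -2.5, 21.4]
grip_width: 63.9
gripper_force: 60.3
```

step_arm(motion=[{"dx": 0,"dy": 0,"dz": -6,"wx": 0,"wy": 0,"wz": 0},{"dx": 0,"dy": 0,"dz": -20,"wx": 0,"wy": 0,"wz": 0},{"dx": 0,"dy": 0,"dz": -42,"wx": 0,"wy": 0,"wz": 0},{"dx": 0,"dy": 0,"dz": -68,"wx": 0,"wy": 0,"wz": 0},{"dx": 0,"dy": 0,"dz": -94,"wx": 0,"wy": 0,"wz": 0},{"dx": 0,"dy": 0,"dz": -120,"wx": 0,"wy": 0,"wz": 0},{"dx": 0,"dy": 0,"dz": -144,"wx": 0,"wy": 0,"wz": 0},{"dx": 0,"dy": 0,"dz": -160,"wx": 0,"wy": 0,"wz": 0},{"dx": 0,"dy": 0,"dz": -168,"wx": 0,"wy": 0,"wz": 0},{"dx": 0,"dy": 0,"dz": -170,"wx": 0,"wy": 0,"wz": 0},{"dx": 0,"dy": 0,"dz": -170,"wx": 0,"wy": 0,"wz": 0}])

```text
time: 14.7
ee_pos: [402.8, 229.9, 345.9]
eef_rot: [[-0.917, 0.398, -0.0], [0.398, 0.917, -0.0], [0.0, -0.0, -1.0]]
contact_force: [0.9, 0.3, -2.2]
grip_width: 63.8
gripper_force: 66.4
```

step_arm(motion=[{"dx": -8.5,"dy": -6,"dz": 0,"wx": 0,"wy": 0,"wz": 0},{"dx": -27,"dy": -19.5,"dz": 0,"wx": 0,"wy": 0,"wz": 0},{"dx": -51,"dy": -37,"dz": 0,"wx": 0,"wy": 0,"wz": 0},{"dx": -77,"dy": -55.5,"dz": 0,"wx": 0,"wy": 0,"wz": 0},{"dx": -103,"dy": -74,"dz": 0,"wx": 0,"wy": 0,"wz": 0},{"dx": -128,"dy": -92,"dz": 0,"wx": 0,"wy": 0,"wz": 0},{"dx": -149,"dy": -107,"dz": 0,"wx": 0,"wy": 0,"wz": 0},{"dx": -163,"dy": -117.5,"dz": 0,"wx": 0,"wy": 0,"wz": 0},{"dx": -170,"dy": -122.3,"dz": 0,"wx": 0,"wy": 0,"wz": 0},{"dx": -171.1,"dy": -123.1,"dz": 0,"wx": 0,"wy": 0,"wz": 0},{"dx": -171.1,"dy": -123.1,"dz": 0,"wx": 0,"wy": 0,"wz": 0},{"dx": -171.1,"dy": -123.1,"dz": 0,"wx": 0,"wy": 0,"wz": 0}])

```text
time: 15.9
ee_pos: [510.5, 49.5, 346.0]
eef_rot: [[-0.917, 0.398, -0.001], [0.398, 0.917, 0.0], [0.001, -0.0, -1.0]]
contact_force: [0.3, -0.9, -1.7]
grip_width: 63.5
gripper_force: 66.3
```

```bash
python3 - <<'E'
from h import *
e=robot.observe()["ee_pos"]; print(e)
im=robot.capture("scene"); cv2.imwrite("pics/scene4.png",im); zb=e[2]-177.5
m=robot.outline_of("orange_skirt","scene"); g=robot.outline_of("lime_collar","scene")
if m: print("orange",m[0]["p"],fit("scene",m[0]["mask"],[(zb+20,28),(zb+36,28),(zb+58,4)],e[:2]))
x0,y0=214,118
A=cv2.resize(im[y0:y0+100,x0:x0+100],None,fx=4,fy=4,interpolation=cv2.INTER_CUBIC); B=A.copy()
for P,c in ((circ(e[0],e[1],zb,33),(0,0,255)),(circ(e[0],e[1],zb+20,33),(0,0,255)),(circ(e[0],e[1],zb+20,28),(255,0,0)),(circ(510.7,48.8,108,49),(255,255,0))):
    p=((proj("scene",P)-[x0,y0]+.5)*4).astype(int); cv2.polylines(B,[p],True,c,1)
cv2.imwrite("pics/g5.png",np.hstack([A,B]))
E
```

```text
[510.50687855  49.51107804 345.95009356]
orange 0.67 (array([512.50557392,  47.95884721]), np.float64(0.921289123024481))
```

View pics/g5.png

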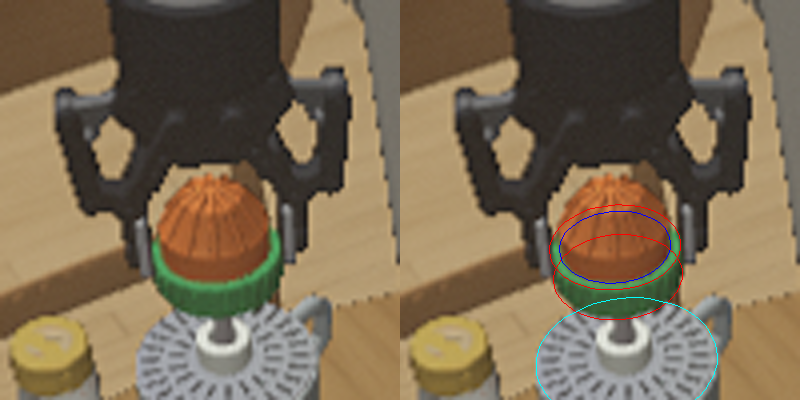

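The reamer is held level with the cap nested, its collar spanning crop columns 153–282 right over the spindle at (225,330). It's aligned within about 1 mm, so I'll lower it slowly.

step_arm(motion=[{"dx": 0.3,"dy": 0,"dz": 5,"wx": 0,"wy": 0,"wz": 0},{"dx": 0.3,"dy": 0,"dz": 14,"wx": 0,"wy": 0,"wz": 0},{"dx": 0.3,"dy": 0,"dz": 23,"wx": 0,"wy": 0,"wz": 0},{"dx": 0.3,"dy": 0,"dz": 31,"wx": 0,"wy": 0,"wz": 0},{"dx": 0.3,"dy": 0,"dz": 37,"wx": 0,"wy": 0,"wz": 0},{"dx": 0.3,"dy": 0,"dz": 41,"wx": 0,"wy": 0,"wz": 0},{"dx": 0.3,"dy": 0,"dz": 44,"wx": 0,"wy": 0,"wz": 0},{"dx": 0.3,"dy": 0,"dz": 47,"wx": 0,"wy": 0,"wz": 0},{"dx": 0.3,"dy": 0,"dz": 50,"wx": 0,"wy": 0,"wz": 0},{"dx": 0.3,"dy": 0,"dz": 52,"wx": 0,"wy": 0,"wz": 0},{"dx": 0.3,"dy": 0,"dz": 52,"wx": 0,"wy": 0,"wz": 0}])

```text
time: 17.15
ee_pos: [510.6, 49.1, 294.0]
eef_rot: [[-0.917, 0.398, -0.0], [0.398, 0.917, -0.0], [0.0, -0.0, -1.0]]
contact_force: [0.9, 0.9, -2.1]
grip_width: 63.9
gripper_force: 66.3
```

step_arm(motion=[{"dx": 0,"dy": 0,"dz": 2,"wx": 0,"wy": 0,"wz": 0},{"dx": 0,"dy": 0,"dz": 4,"wx": 0,"wy": 0,"wz": 0},{"dx": 0,"dy": 0,"dz": 5.5,"wx": 0,"wy": 0,"wz": 0},{"dx": 0,"dy": 0,"dz": 7,"wx": 0,"wy": 0,"wz": 0},{"dx": 0,"dy": 0,"dz": 7,"wx": 0,"wy": 0,"wz": 0}])

```text
time: 17.65
ee_pos: [510.6, 49.1, 286.9]
eef_rot: [[-0.917, 0.398, -0.0], [0.398, 0.917, -0.0], [0.0, -0.0, -1.0]]
contact_force: [0.7, -0.7, -2.0]
grip_width: 63.6
gripper_force: 66.3
```

step_arm(motion=[{"dx": 0,"dy": 0,"dz": 1,"wx": 0,"wy": 0,"wz": 0},{"dx": 0,"dy": 0,"dz": 1.5,"wx": 0,"wy": 0,"wz": 0},{"dx": 0,"dy": 0,"dz": 1.5,"wx": 0,"wy": 0,"wz": 0}])

```text
time: 17.95
ee_pos: [510.7, 49.1, 286.1]
eef_rot: [[-0.917, 0.398, 0.0], [0.398, 0.917, 0.0], [-0.0, 0.0, -1.0]]
contact_force: [-1.7, -0.3, 3.7]
grip_width: 63.7
gripper_force: 66.9
```

step_arm(motion=[{"dx": 0,"dy": 0,"dz": 0,"wx": 0,"wy": 0,"wz": 0},{"dx": 0,"dy": 0,"dz": 0,"wx": 0,"wy": 0,"wz": 0},{"dx": 0,"dy": 0,"dz": 0,"wx": 0,"wy": 0,"wz": 0},{"dx": 0,"dy": 0,"dz": 0,"wx": 0,"wy": 0,"wz": 0},{"dx": 0,"dy": 0,"dz": 0,"wx": 0,"wy": 0,"wz": 0}], grip=1)

```text
time: 18.45
ee_pos: [510.7, 49.1, 285.6]
eef_rot: [[-0.917, 0.398, 0.0], [0.398, 0.917, -0.0], [-0.0, -0.0, -1.0]]
contact_force: [0.2, -0.2, 0.3]
grip_width: 85.3
gripper_force: 0.0
```

```bash
python3 - <<'E'
from h import *
xt=np.array([-.917,.398,0]);yt=np.array([.398,.917,0])
for z in (165,169,173,177,181,185):
    for k in (0,11):
        P=[np.array([510.5,49.5,z])+k*xt+s*34*yt for s in (1,-1)]
        print(z,k,((proj("scene",P)-[214,118]+.5)*4).round().tolist())
r=robot.outline_of("lime_collar","scene")
im=robot.capture("scene"); cv2.imwrite("pics/scene5.png",im)
x0,y0=214,130; A=cv2.resize(im[y0:y0+100,x0:x0+100],None,fx=4,fy=4,interpolation=cv2.INTER_CUBIC); B=A.copy()
for P,c in ((circ(510.7,48.8,108,33),(0,0,255)),(circ(510.7,48.8,128,33),(0,0,255)),(circ(510.7,48.8,108,49),(255,255,0)),(circ(510.7,48.8,144,28),(255,0,0))):
    p=((proj("scene",P)-[x0,y0]+.5)*4).astype(int); cv2.polylines(B,[p],True,c,1)
cv2.imwrite("pics/g6.png",np.hstack([A,B]))
E
```

```text
165 0 [[152.0, 287.0], [284.0, 274.0]]
165 11 [[153.0, 302.0], [287.0, 289.0]]
169 0 [[152.0, 281.0], [284.0, 269.0]]
169 11 [[152.0, 296.0], [286.0, 283.0]]
173 0 [[151.0, 276.0], [284.0, 263.0]]
173 11 [[152.0, 290.0], [286.0, 277.0]]
177 0 [[150.0, 270.0], [283.0, 257.0]]
177 11 [[151.0, 284.0], [286.0, 271.0]]
181 0 [[149.0, 264.0], [283.0, 251.0]]
181 11 [[150.0, 278.0], [285.0, 265.0]]
185 0 [[148.0, 258.0], [283.0, 245.0]]
185 11 [[149.0, 272.0], [285.0, 259.0]]
```

View pics/g6.png

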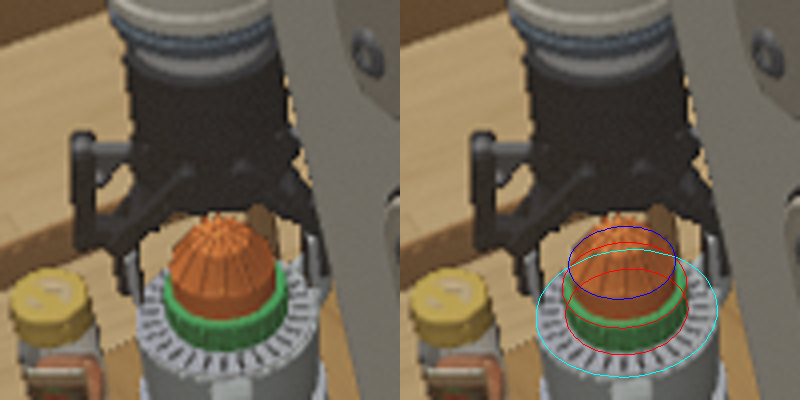

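The green reamer is seated on the sieve with the cap nested: the predicted foot ring's bottom is at row 353 and the actual one at about 352. I'll raise the fingers to the cap's skirt and close.

step_arm(motion=[{"dx": 0,"dy": 0,"dz": -6,"wx": 0,"wy": 0,"wz": 0},{"dx": 0,"dy": 0,"dz": -14,"wx": 0,"wy": 0,"wz": 0},{"dx": 0,"dy": 0,"dz": -18.5,"wx": 0,"wy": 0,"wz": 0},{"dx": 0,"dy": 0,"dz": -18.5,"wx": 0,"wy": 0,"wz": 0},{"dx": 0,"dy": 0,"dz": -18.5,"wx": 0,"wy": 0,"wz": 0}])

```text
time: 19.05
ee_pos: [510.7, 49.1, 304.5]
eef_rot: [[-0.917, 0.398, 0.001], [0.398, 0.917, 0.0], [-0.001, 0.0, -1.0]]
contact_force: [0.5, 0.1, 0.6]
grip_width: 85.6
gripper_force: 0.0
```

step_arm(motion=[{"dx": 0,"dy": 0,"dz": 0,"wx": 0,"wy": 0,"wz": 0},{"dx": 0,"dy": 0,"dz": 0,"wx": 0,"wy": 0,"wz": 0},{"dx": 0,"dy": 0,"dz": 0,"wx": 0,"wy": 0,"wz": 0},{"dx": 0,"dy": 0,"dz": 0,"wx": 0,"wy": 0,"wz": 0},{"dx": 0,"dy": 0,"dz": 0,"wx": 0,"wy": 0,"wz": 0},{"dx": 0,"dy": 0,"dz": 0,"wx": 0,"wy": 0,"wz": 0}], grip=-1)

```text
time: 19.65
ee_pos: [510.6, 49.1, 304.6]
eef_rot: [[-0.917, 0.398, -0.0], [0.398, 0.917, -0.0], [0.0, -0.0, -1.0]]
contact_force: [-2.3, 0.3, 7.9]
grip_width: 52.9
gripper_force: 61.8
```

step_arm(motion=[{"dx": 0,"dy": 0,"dz": -2,"wx": 0,"wy": 0,"wz": 0},{"dx": 0,"dy": 0,"dz": -5,"wx": 0,"wy": 0,"wz": 0},{"dx": 0,"dy": 0,"dz": -9,"wx": 0,"wy": 0,"wz": 0},{"dx": 0,"dy": 0,"dz": -12,"wx": 0,"wy": 0,"wz": 0},{"dx": 0,"dy": 0,"dz": -12,"wx": 0,"wy": 0,"wz": 0},{"dx": 0,"dy": 0,"dz": -12,"wx": 0,"wy": 0,"wz": 0}])

```text
time: 20.25
ee_pos: [510.7, 49.1, 316.3]
eef_rot: [[-0.917, 0.398, 0.0], [0.398, 0.917, 0.0], [-0.0, 0.0, -1.0]]
contact_force: [0.2, -0.3, -0.6]
grip_width: 52.9
gripper_force: 62.8
```

```bash
python3 - <<'E'
from h import *
s=robot.observe(); print(s["ee_pos"],s["contact_force"])
im=robot.capture("scene"); x0,y0=214,130; A=cv2.resize(im[y0:y0+100,x0:x0+100],None,fx=4,fy=4,interpolation=cv2.INTER_CUBIC)
cv2.imwrite("pics/g7.png",A)
E
```

```text
[510.67088678  49.0955551  316.27567965] [ 0.2434442  -0.26015026 -0.57536227]
```

View pics/g7.png

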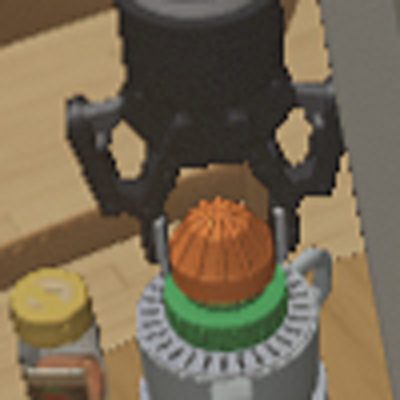

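The cap alone has risen: its edge is at row 305 where it was about 320. The green reamer's foot is still at about row 351, and the load of 0.6 N matches the cap's weight. Lifting on.

step_arm(motion=[{"dx": 0,"dy": 0,"dz": -5,"wx": 0,"wy": 0,"wz": 0},{"dx": 0,"dy": 0,"dz": -15,"wx": 0,"wy": 0,"wz": 0},{"dx": 0,"dy": 0,"dz": -28,"wx": 0,"wy": 0,"wz": 0},{"dx": 0,"dy": 0,"dz": -42,"wx": 0,"wy": 0,"wz": 0},{"dx": 0,"dy": 0,"dz": -56,"wx": 0,"wy": 0,"wz": 0},{"dx": 0,"dy": 0,"dz": -68,"wx": 0,"wy": 0,"wz": 0},{"dx": 0,"dy": 0,"dz": -76,"wx": 0,"wy": 0,"wz": 0},{"dx": 0,"dy": 0,"dz": -80,"wx": 0,"wy": 0,"wz": 0},{"dx": 0,"dy": 0,"dz": -80,"wx": 0,"wy": 0,"wz": 0},{"dx": 0,"dy": 0,"dz": -80,"wx": 0,"wy": 0,"wz": 0},{"dx": 0,"dy": 0,"dz": -80,"wx": 0,"wy": 0,"wz": 0},{"dx": 0,"dy": 0,"dz": -80,"wx": 0,"wy": 0,"wz": 0}])

```text
time: 21.5
ee_pos: [510.6, 49.1, 395.7]
eef_rot: [[-0.917, 0.398, -0.001], [0.398, 0.917, -0.0], [0.001, -0.0, -1.0]]
contact_force: [0.7, -0.4, -0.8]
grip_width: 53.1
gripper_force: 62.8
```

```bash
python3 - <<'E'
from h import *
s=robot.observe(); print(s["ee_pos"],s["contact_force"],s["gripper_force"],abs(np.array(s["dq"])).max())
im=robot.capture("scene"); x0,y0=204,90; cv2.imwrite("pics/g8.png",cv2.resize(im[y0:y0+145,x0:x0+120],None,fx=4,fy=4,interpolation=cv2.INTER_CUBIC))
E
```

```text
[510.55588177  49.08093959 395.68013859] [ 0.6558536  -0.36535816 -0.79067094] 62.81921072019031 0.0032093169355927004
```

View pics/g8.png

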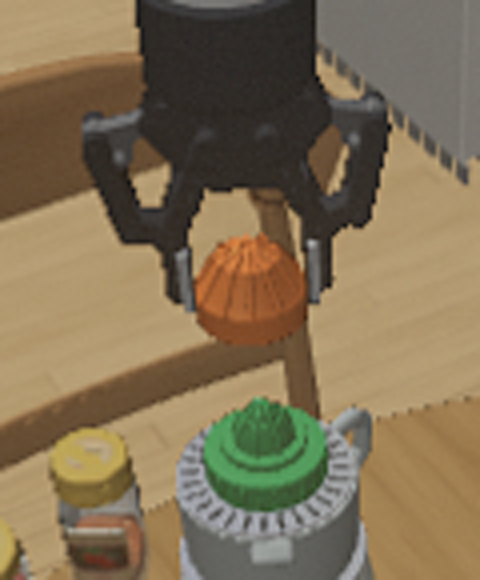

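The cap is held upright at (250,290) in the crop, about 91 mm above its nested height. The green reamer sits flat at (265,465).

```bash
python3 -c "
from bench import robot; print(robot.job_done())"
```

```text
the job is handed in; nothing more can be done
None
```

I handed the job in at about 21.5 s. The last picture shows the sieve and green reamer seated on the spindle and the orange cap held upright about 91 mm above its nested height; no verdict came back.

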